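# Lock the club-length stop with its locating pin

## Task

Lock the club-length stop: take the orange-headed locating pin out of its wooden holder and set its tip on the slot floor at the end of the slot beside the brass dot. Pressing only gently, slide the tip along the slot, without lifting it back out, until it drops through the flush black spring shutter into the socket hidden under the slot floor. Push the pin fully home, so its collar sits flat on the cover plate, and leave it standing there upright without having disturbed the glue bottles or the screwdriver.

Things in the scene. Friction and masses are not known exactly. Their poses are not given: they have to be found in the camera images.
- rail: Fixed length-stop rail: block 80 (x) x 230 (y) x 36 mm high, blue sides, bare aluminium cover plate on top; origin at the centre of its underside. Open slot along y on its centre line, 13 mm wide, y = -55 to +55 mm. A brass dot on the plate at y = +75 mm marks the starting end. More than 25 N between pin and rail damages it.
- slot_mid (a point): Middle of the slot on its floor (rail x = y = 0, z = 26 mm), axes as the rail's. The floor is a black strip 10 mm below the plate's top, on springs: about 1 N preload, then about 2 N per mm, up to 5 mm, then rigid. Somewhere at y = -40 to +15 mm (new each time, not visible) it has a gap 14 mm long closed by a flush shutter of the same black.
- plate_top (a point): Top of the cover plate (z = 36 mm) at the slot's middle, axes as the rail's. The shutter in the slot floor gives way at 0.1 to 0.4 N and springs back; the socket below lets the pin down until its collar meets the plate, its tip then 24 mm below the plate's top (14 mm below the slot floor). The plate lies on rubber: it yields about 1 mm per 4 N, up to 3 mm, and comes back.
- slot_start (a point): Point on the slot floor (z = 26 mm in the rail's frame), on the slot's centre line at y = +42 mm, near the brass-dot end, where the search begins; axes as the rail's.
- holder: Fixed wooden holder block 62 x 62 x 32 mm with a blind hole of 12 mm in the middle of its top; origin at the centre of its underside. The pin stands in it, collar on the block's top.
- pin_grip (a point): Point to grasp, on the pin's axis 55 mm above its tip, in the orange head. z points up along the pin; x and y are square to the head's flat sides. The pin is 74 mm long, about 70 to 110 g: from the tip a steel shank 10 mm thick, 24 mm long (end tapered to 6 mm); a dark collar 28 mm across, 5 mm thick; the orange head 20 x 20 mm, 45 mm tall.
- pin_tip (a point): The end of the locating pin's tip, on its axis; axes as the pin's.
- glue_white: Small white glue bottle, 27 mm across, 55 mm high, standing loose; origin at the centre of its underside. Leave alone.
- glue_blue: Small blue glue bottle, 27 mm across, 60 mm high, standing loose; origin at the centre of its underside. Leave alone.
- screwdriver: Screwdriver with a green handle, 188 mm long, 26 mm high, lying loose along its own y; origin at the centre of its underside. Leave alone.
Not all that is in view belongs to the job. There is more than one size of the part that bears pin_grip; the job needs the largest.

How it is judged:
On the way, in this order (a step that is already met when the one before it is completed fails the run):
1. The pin's tip stands on the slot floor near the brass-dot end (within 25 mm of that end of the slot), pressing on it (y of pin_tip in the frame of rail between 0.03 and 0.056 m and x of pin_tip in the frame of rail between -0.007 and 0.007 m and z of pin_tip in the frame of rail below 0.03 m and contact force between pin and rail above 0.5 N), for 0.1 s.
2. The pin has dropped into the hidden socket (tip at least 8 mm below the slot floor) (z of pin_tip in the frame of rail below 0.018 m and x of pin_tip in the frame of rail between -0.007 and 0.007 m and y of pin_tip in the frame of rail between -0.055 and 0.03 m), for 0.1 s.
At the end, for the whole second after the job is handed in: The pin stands released and at rest in the hidden socket of the rail, collar down on the cover plate within 2.5 mm, upright within 0.1 rad (z of pin_tip in the frame of rail between 0.008 and 0.0145 m and x of pin_tip in the frame of rail between -0.006 and 0.006 m and y of pin_tip in the frame of rail between -0.055 and 0.03 m and angle between pin_tip's own z axis and vertical below 0.1 rad and linear speed of pin below 0.02 m/s); the robot touches nothing.
It fails at once if The pin is pushed against the rail with more than 25 N (contact force between pin and rail above 25 N).
It fails at once if The tip is out of the slot (above the cover plate, up to 24 mm over it) over the part of the plate more than 30 mm from the slot's brass-dot end: hopping along instead of sliding (y of pin_tip in the frame of rail between -0.11 and 0.025 m and x of pin_tip in the frame of rail between -0.03 and 0.03 m and z of pin_tip in the frame of rail between 0.038 and 0.06 m).
It fails at once if A glue bottle or the screwdriver is moved by more than 20 mm (distance of any of glue_white, glue_blue, screwdriver from where it was at the start of the episode above 0.02 m).
It also fails if it takes over 72 s, if anything falls off the work surface, if the arm or the gripper's body presses on something with over 40 N, if the wrist force passes 120 N, or if a joint passes its speed limit or range.

## Robot

A 6-joint arm with a two-finger parallel gripper is mounted at the origin on a cart in front of the work surface, level with it; the furniture and walls round the work are solid. World frame = base frame: x ahead of the robot, y to its left, z up, the work surface at z = 0. Lengths are in m, angles in rad, forces in N, time in s.
With the tool pointing down it reaches from about 0.3 to 0.775 m from the base axis. Payload 14.6 kg.
Tool frame: the origin (TCP) lies midway between the tips of the shut fingers; the grasp point (between the pads) lies 19 mm behind it; z points along the fingers, y is the direction in which the jaws open and shut (so a half turn about z gives the same grasp; the last joint's range is limited). The gripper opens to 85 mm and grips with 20 to 120 N. Pads are 22 mm wide; open, the fingers measure 114 mm over their backs; the gripper's body (76 mm by 85 mm) begins 54 mm behind the grasp point. The pads swing forward as they close: fully open they stand 13 mm farther back than shut.
Start: joints at [-1.259, 0.3, 1.521, -0, 1.321, -0.067], TCP at [0.203, -0.511, 0.231] pointing down, gripper open.
Joint ranges: [-3.03, 3.03], [-0.79, 2.21], [0.23, 2.52], [-1.04, 4.18], [0, 3.07], [-2.55, 2.55]. Speed limits (rad/s): [2.22, 2.22, 2.57, 3.14, 3.14, 3.14].

## Interface

Orientations are given as a rotation vector (axis times angle).
In Python, from plant import * gives the robot as it stands.
- The arm moves only by the tool drive_tool, never from a script. Its argument "increments" is a list that holds one entry, the list of rows, each a list of 7 numbers: the turn, a rotation vector about the tool's x, y, z in degrees, then the shift along the tool's x, y, z in mm, then the opening, from -1 (shut) to 1 (fully open), so that 0 is half open. In form: [[[wx, wy, wz, tx, ty, tz, fingers], ...]]. A call has 1 to 20 rows; each row shifts and turns the commanded pose from where the row before left it, along the tool's axes as they then stand; what a row does not reach is not made up. A row lasts 1/12 s, in which the tool goes at most 41.7 mm and 7.16 degrees, less where a joint would pass 70% of its speed; a pose out of reach is approached as far as the arm can. A call is refused whole if a number of a shift passes 41.7 or a number of a turn 7.16, either way. A call with a gripper value outside its range is refused whole. The fingers move at their own pace and stop on an object; "newtons" is the grip in N (left out, the last holds). Time passes only in rows, so rows that do not move let the fingers close. It gives the time, the measured TCP pose, the force and the opening at its end, in the units of the state.
- get_obs(): the state, without advancing time (a new reading comes with each control period).
- grab_frame(name): name is "scene" or "top" or "wrist"; returns (picture, depth): 480x640x3 uint8, blue, green, red; 480x640 float32, m along the optical axis (not along the pixel's ray), 0 where there is no reading.
- camera_model(name): a dict with "camera_matrix" (3x3 intrinsics, pixels), "R" (3x3) and "t" (3): a world point X has camera coordinates R X + t; the wrist camera has in their place "mount" (4x4, takes a point from camera to tool coordinates, whose origin is the TCP and whose axes are the flange's). Camera axes: x right, y down, z forward; pixel columns grow to the right and rows downward; lengths in m; the calibration is good to about 2 mm. The wrist camera is an equidistant fisheye: a pixel r from the principal point sees the ray r / f radians off the axis. A picture is of the moment at which its call begins: read the wrist's pose just before it. camera_model takes no time and is no camera call.
- job_done(): hands the job in, once; it reports no verdict.
Trained networks look in the newest picture that a camera, given by its name, has taken for a name from the list of things; names that differ only in an ending like _2 or _b are one class to them, and where a whole thing is asked for, a point or a joint stands for the part that bears it (a point fixed in the world has none). Each returns a list of dicts, best first, with "p" (0 to 1); they miss things now and then, are a little off and sometimes report something else, mostly with a low value. They report only what shows in the picture. A call takes as long as a camera call. They do not tell look-alikes from the thing itself.
- spot_in(query, camera): "xyz" ([x, y, z] in m, in the coordinates of the camera as it stood for that picture, good to about 4 mm: the middle of the surface that is visible of it).
- silhouettes(query, camera): "mask" (480x640 bool, what is visible of it).
The state is a dict: "time_s": time; "qpos": joint angles; "qvel": joint speeds; "tau": joint torques, N m; "ee_pos": TCP position; "eef_rot": TCP orientation; "force": force on the tool from outside, world axes, zero at the start; "ft_torque": the same for the moment, N m; "opening": finger opening in m.
Only numpy, scipy, OpenCV 4.12 (cv2) and the standard library are available. Lean on these libraries where they do the work, as an engineer would, in place of code of your own. Each camera call takes 0.05 s, during which the arm holds its last target. There are 200 camera calls.

## Working session

There is one attempt and no reset: what is moved stays moved. The work goes in short steps, Python scripts to look and compute and a tool call to move; the robot and the scene stay as the last step left them, time stands still between calls to the robot, and variables do not carry over. Pictures are saved under pics/ and viewed, about 8 in all and at most 12, crops included, and the job is handed in when it is done.

Besides the shell and the picture viewer there is one more tool, called after "Call:" by a JSON object that holds its "op" and its "data". drive_tool: Moves the arm, as the interface text tells. Its arguments: {"type":"object","properties":{"increments":{"type":"array"},"newtons":{"type":"number"}},"required":["increments"]}

```bash
mkdir -p pics; cat > h.py <<'E'
from plant import *
import numpy as np, cv2
from scipy.spatial.transform import Rotation as Ro
def w(name,c):
    m=camera_model(name); return np.array(m["R"]).T@(np.array(c)-np.array(m["t"]))
def px2w(name,u,v,d):
    K=np.array(camera_model(name)["camera_matrix"]); return w(name,np.linalg.inv(K)@[u,v,1]*d)
E
python3 - <<'E'
from h import *
print({k:np.round(v,3) for k,v in get_obs().items()})
ims=[]
for c in ("scene","top"):
    im,d=grab_frame(c); cv2.imwrite(f"pics/{c}.png",im); np.save(f"{c}_d.npy",d)
    for q in ("rail","holder","pin_grip","glue_white","glue_blue","screwdriver"):
        for r in spot_in(q,c)[:4]: print(c,q,round(r["p"],2),np.round(w(c,r["xyz"]),3))
E
```

```text
{'time_s': np.float64(0.0), 'qpos': array([-1.259,  0.3  ,  1.522,  0.   ,  1.321, -0.067]), 'qvel': array([ 0.   , -0.001, -0.001,  0.   ,  0.   ,  0.   ]), 'tau': array([-5.0000e-03, -5.4352e+01, -3.6179e+01, -0.0000e+00,  4.0000e-03,
        0.0000e+00]), 'ee_pos': array([ 0.203, -0.511,  0.231]), 'eef_rot': array([-3.084, -0.591,  0.   ]), 'force': array([-0.257, -0.05 ,  0.302]), 'ft_torque': array([-0.042, -0.005,  0.017]), 'opening': np.float64(0.085)}
scene rail 0.61 [0.469 0.092 0.036]
scene holder 0.78 [0.52  0.342 0.029]
scene pin_grip 0.86 [0.527 0.331 0.061]
scene pin_grip 0.69 [0.569 0.244 0.044]
scene glue_white 0.65 [0.642 0.29  0.032]
scene glue_blue 0.8 [0.658 0.246 0.037]
scene screwdriver 0.91 [0.337 0.382 0.019]
top rail 0.64 [0.474 0.061 0.035]
top holder 0.74 [0.52  0.321 0.034]
top holder 0.23 [0.472 0.061 0.034]
top pin_grip 0.7 [0.518 0.321 0.083]
top pin_grip 0.48 [0.503 0.405 0.05 ]
top glue_white 0.49 [0.638 0.282 0.042]
top glue_blue 0.64 [0.656 0.24  0.046]
top screwdriver 0.95 [0.339 0.37  0.025]
```

View pics/top.png

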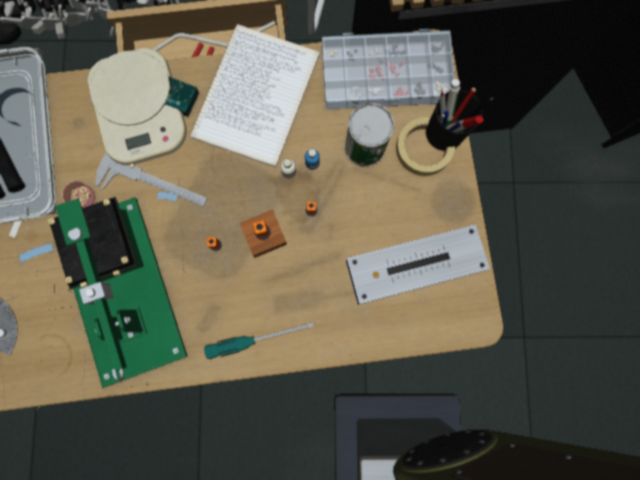

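View pics/scene.png

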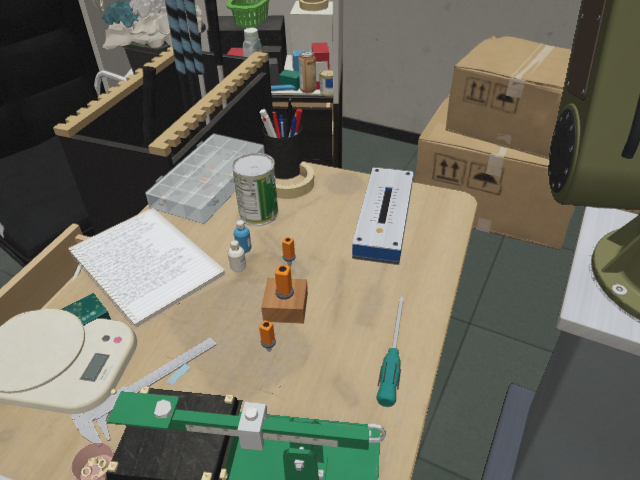

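The target pin stands in the holder at px (262,228) in the top picture. The other two orange pins, at (212,243) and (312,207), are smaller decoys. The rail is at (415,264) with its dot at (376,275), on the world +y side. Next I'll measure the slot line, the dot and the holder.

```bash
cat >> h.py <<'E'
def topat(name,u,v,z):  # ray-plane
    m=camera_model(name);R=np.array(m["R"]);t=np.array(m["t"]);K=np.array(m["camera_matrix"])
    o=-R.T@t; d=R.T@np.linalg.inv(K)@[u,v,1]; return o+d*(z-o[2])/d[2]
def plan(x,y,z,wz=0):
    o=get_obs();R=Ro.from_rotvec(o["eef_rot"]).as_matrix();return np.round(R.T@(np.array([x,y,z])-o["ee_pos"])*1000,1)
E
python3 - <<'E'
from h import *
im=cv2.imread("pics/top.png").astype(int);d=np.load("top_d.npy")
g=im.max(2); sub=np.zeros(g.shape,np.uint8); sub[245:285,380:460]=(g[245:285,380:460]<90)
r=cv2.minAreaRect(cv2.findNonZero(sub)); b=cv2.boxPoints(r); print(r,[np.round(topat("top",*p,0.036),4) for p in b])
hsv=cv2.cvtColor(im.astype(np.uint8),cv2.COLOR_BGR2HSV)
s=np.zeros(g.shape,np.uint8); s[265:285,366:386]=(hsv[265:285,366:386,1]>90); p=cv2.findNonZero(s).mean(0)[0]; print("dot",p,topat("top",*p,.036))
for n in silhouettes("rail","top")[:1]:
    r=cv2.minAreaRect(cv2.findNonZero(n["mask"].astype(np.uint8))); print("rail",[np.round(topat("top",*q,.036),3) for q in cv2.boxPoints(r)])
for n in silhouettes("holder","top")[:1]:
    r=cv2.minAreaRect(cv2.findNonZero(n["mask"].astype(np.uint8))); print("holder",[np.round(topat("top",*q,.032),3) for q in cv2.boxPoints(r)])
s=np.zeros(g.shape,np.uint8); s[215:245,245:280]=(hsv[215:245,245:280,1]>200)&(g[215:245,245:280]>190)
r=cv2.minAreaRect(cv2.findNonZero(s));print("head",r,topat("top",*r[0],.08))
print("plate depth pt",px2w("top",400,280,d[280,400]),get_obs()["time_s"])
print("above pin",plan(0.52,0.321,0.2))
E
```

```text
((417.9158630371094, 263.1800537109375), (6.209636211395264, 62.35085678100586), 75.25643920898438) [array([0.4644, 0.1125, 0.036 ]), array([0.4911, 0.0089, 0.036 ]), array([0.4808, 0.0066, 0.036 ]), array([0.4542, 0.1101, 0.036 ])]
dot [375.5 274.5] [0.45364304 0.13220379 0.036     ]
rail [array([0.483, 0.183, 0.036]), array([ 0.541, -0.044,  0.036]), array([ 0.461, -0.06 ,  0.036]), array([0.404, 0.164, 0.036])]
holder [array([0.545, 0.366, 0.032]), array([0.569, 0.308, 0.032]), array([0.508, 0.282, 0.032]), array([0.484, 0.34 , 0.032])]
head ((259.23529052734375, 226.44119262695312), (10.186494827270508, 10.914102554321289), 75.96376037597656) [0.52875593 0.32498051 0.08      ]
plate depth pt [0.44430681 0.09067132 0.03400408] 0.8
above pin [ 601.9 -655.9   31.3]
```

Call:
{"op": "drive_tool", "data": {"increments": [[[0,0,0,26,-28,0,1],[0,0,0,26,-28,0,1],[0,0,0,26,-28,0,1],[0,0,0,26,-28,0,1],[0,0,0,26,-28,0,1],[0,0,0,26,-28,0,1],[0,0,0,26,-28,0,1],[0,0,0,26,-28,0,1],[0,0,0,26,-28,0,1],[0,0,0,26,-28,0,1],[0,0,0,26,-28,0,1],[0,0,0,26,-28,0,1],[0,0,0,26,-28,0,1],[0,0,0,26,-28,0,1],[0,0,0,26,-28,0,1],[0,0,0,26,-28,0,1],[0,0,0,26,-28,0,1],[0,0,0,26,-28,0,1],[0,0,0,26,-28,0,1],[0,0,0,0,0,0,1]]]}}

```text
time_s: 2.47
ee_pos: [0.4666, 0.1706, 0.2309]
eef_rot: [-3.084, -0.597, -0.0]
force: [-1.2, -0.2, -0.2]
opening: 0.0854
```

```bash
cat >> h.py <<'E'
def wristpt(c,o):  # camera coords -> world
    M=np.array(camera_model("wrist")["mount"]); p=M[:3,:3]@c+M[:3,3]
    return Ro.from_rotvec(o["eef_rot"]).as_matrix()@p+o["ee_pos"]
def wray(u,v,z,o): # wrist pixel on world plane z
    K=np.array(camera_model("wrist")["camera_matrix"]);a=np.array([(u-K[0,2])/K[0,0],(v-K[1,2])/K[1,1]]);th=np.linalg.norm(a)
    c=np.r_[a/max(th,1e-9)*np.sin(th),np.cos(th)]
    p0=wristpt(np.zeros(3),o);p1=wristpt(c,o);d=p1-p0;return p0+d*(z-p0[2])/d[2]
E
python3 - <<'E'
from h import *
o=get_obs(); im,d=grab_frame("wrist"); cv2.imwrite("pics/w1.png",im)
print(o["ee_pos"],o["eef_rot"],camera_model("wrist"))
for r in spot_in("pin_grip","wrist")[:3]: print(r["p"],wristpt(np.array(r["xyz"]),o))
print(plan(.524,.323,.2))
E
```

```text
[0.4666038  0.17057215 0.23085586] [-3.08351536e+00 -5.96899390e-01 -1.33374092e-04] {'camera_matrix': array([[371.64829954,   0.        , 322.45259112],
       [  0.        , 371.64829954, 242.66071745],
       [  0.        ,   0.        ,   1.        ]]), 'mount': array([[-5.13827751e-04, -9.48358729e-01, -3.17199396e-01,
         8.23120597e-02],
       [ 9.99999517e-01, -7.52958889e-04,  6.31298908e-04,
         7.40109533e-04],
       [-8.37535935e-04, -3.17198918e-01,  9.48358658e-01,
        -1.41373653e-01],
       [ 0.00000000e+00,  0.00000000e+00,  0.00000000e+00,
         1.00000000e+00]])}
0.95 [0.50971052 0.40058851 0.0454186 ]
0.9 [0.53271291 0.31639665 0.07534435]
0.67 [0.57034856 0.24174431 0.05810703]
[ 112.4 -123.2   30.7]
```

View pics/w1.png

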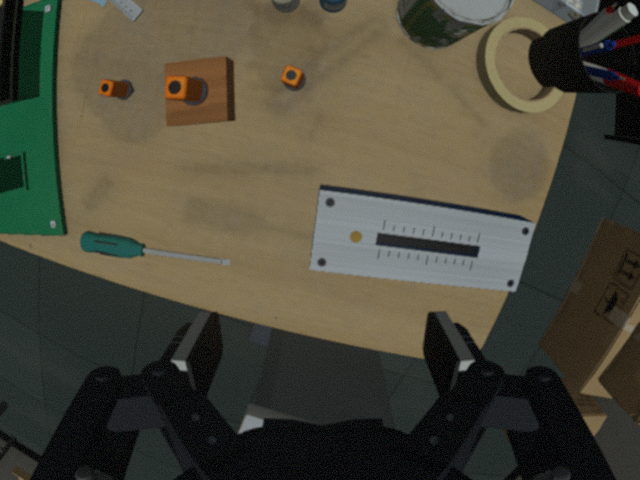

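The wrist view shows the pin head's top at about (176,88), square to the tool axes, and the slot running from (377,239) to (479,252). Measuring both.

```bash
python3 - <<'E'
from h import *
o=get_obs(); im=cv2.imread("pics/w1.png"); hsv=cv2.cvtColor(im,cv2.COLOR_BGR2HSV)
print("pin top",wray(175,88,.082,o))
g=im.max(2); s=np.zeros(g.shape,np.uint8); s[230:262,372:484]=g[230:262,372:484]<70
n,l,st,c=cv2.connectedComponentsWithStats(s);k=1+np.argmax(st[1:,4]);r=cv2.minAreaRect(cv2.findNonZero((l==k).astype(np.uint8)));print(r)
q=[wray(*p,.036,o) for p in cv2.boxPoints(r)];print(np.round(q,4), "c",wray(*r[0],.036,o))
print("dot",wray(356,237,.036,o))
cv2.imwrite("pics/w1c.png",cv2.resize(im[40:140,90:330],None,fx=3,fy=3,interpolation=cv2.INTER_CUBIC))
for a in [(165,58),(231,58),(234,120),(167,126)]: print("holder",wray(*a,.032,o))
E
```

```text
pin top [0.52956938 0.31872772 0.082     ]
((427.43389892578125, 245.00071716308594), (101.8326416015625, 10.924002647399902), 7.523819446563721)
[[0.4559 0.1062 0.036 ]
 [0.4663 0.1094 0.036 ]
 [0.4931 0.0055 0.036 ]
 [0.4822 0.0011 0.036 ]] c [0.47373746 0.05797175 0.036     ]
dot [0.45483564 0.12711393 0.036     ]
holder [0.55222877 0.36082485 0.032     ]
holder [0.56995926 0.29705117 0.032     ]
holder [0.51633224 0.2732521  0.032     ]
holder [0.49037076 0.33528579 0.032     ]
```

View pics/w1c.png

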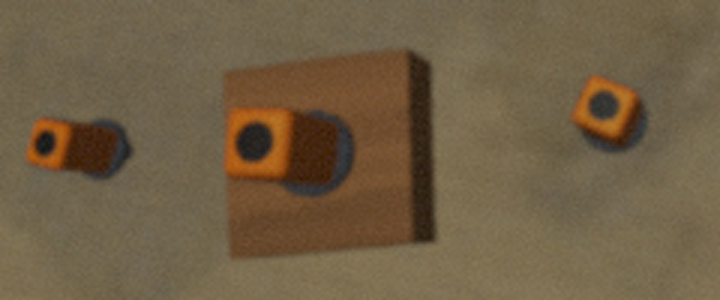

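Call:
{"op": "drive_tool", "data": {"increments": [[[0,0,0,23,-23,5,1],[0,0,0,23,-23,5,1],[0,0,0,23,-23,5,1],[0,0,0,23,-23,5,1],[0,0,0,21,-22,5,1],[0,0,0,0,0,5,1],[0,0,0,0,0,0,1]]]}}

```text
time_s: 3.15
ee_pos: [0.5283, 0.3131, 0.1998]
eef_rot: [3.085, 0.592, -0.003]
force: [-0.4, -0.5, -1.5]
opening: 0.0854
```

```bash
python3 - <<'E'
from h import *
o=get_obs(); im,d=grab_frame("wrist"); cv2.imwrite("pics/w2.png",im)
print(o["ee_pos"],o["eef_rot"])
for r in spot_in("pin_grip","wrist")[:3]: print(r["p"],wristpt(np.array(r["xyz"]),o))
M=np.linalg.inv(np.array(camera_model("wrist")["mount"]));K=camera_model("wrist")["camera_matrix"]
for z in (0,.118): # tool-axis point pixel
    c=(M@[0,0,z,1])[:3];th=np.arctan2(np.hypot(c[0],c[1]),c[2]);print("axis px",K[:2,2]+K[0,0]*th*c[:2]/np.hypot(c[0],c[1]))
E
```

```text
[0.52826887 0.31310387 0.1997955 ] [ 3.08452422  0.59169091 -0.0034466 ]
0.86 [0.57240697 0.24919891 0.05418329]
0.81 [0.51481053 0.40364055 0.04887677]
0.74 [0.53460328 0.32254859 0.07662422]
axis px [320.59302838 318.66285696]
axis px [321.20820047 236.91469211]
```

View pics/w2.png

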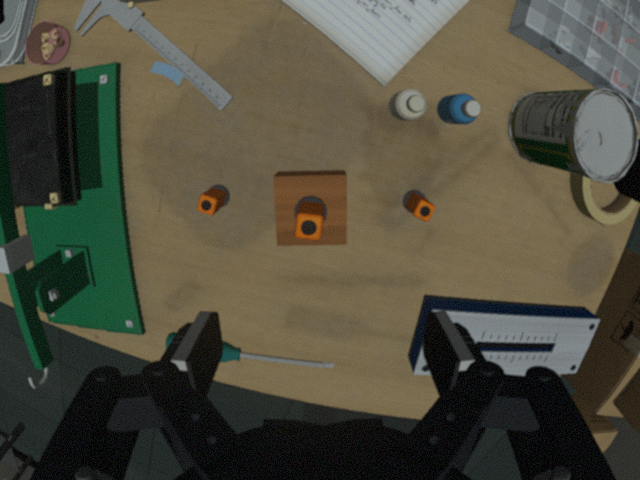

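```bash
python3 - <<'E'
from h import *
o=get_obs(); im=cv2.imread("pics/w2.png"); hsv=cv2.cvtColor(im,cv2.COLOR_BGR2HSV)
s=np.zeros((480,640),np.uint8); h=hsv[205:250,285:340]; s[205:250,285:340]=(h[...,1]>180)&(h[...,2]>170)
s=cv2.morphologyEx(s,cv2.MORPH_CLOSE,np.ones((9,9)))
r=cv2.minAreaRect(cv2.findNonZero(s)); print(r); p=wray(*r[0],.082,o); print(p,plan(*p[:2],0.1))
print("holder c",np.mean([wray(*a,.032,o)[:2] for a in [(275,171),(347,171),(347,243),(278,245)]],0))
c=cv2.resize(im[160:260,260:360],None,fx=4,fy=4,interpolation=cv2.INTER_CUBIC)
q=wray(*cv2.boxPoints(r)[0],.082,o)-wray(*cv2.boxPoints(r)[1],.082,o);print(q)
cv2.imwrite("pics/w2c.png",c)
E
```

```text
((311.75, 231.75), (10.700467109680176, 21.400936126708984), 52.594642639160156)
[0.52910939 0.31992085 0.082     ] [  3.5  -6.9 101.5]
holder c [0.5341469  0.32340859]
[-0.0138074   0.00802581  0.        ]
```

View pics/w2c.png

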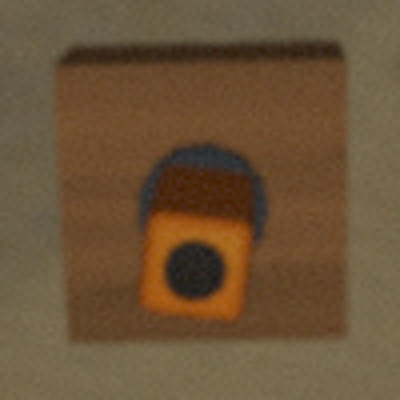

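```bash
python3 - <<'E'
from h import *
o=get_obs()
p=wray(309.2,226.3,.082,o); print(p,plan(*p[:2],0.044))
E
```

```text
[0.53230388 0.32315203 0.082     ] [  7.7  -8.8 157.5]
```

Call:
{"op": "drive_tool", "data": {"increments": [[[0,0,5,8,-9,10,1],[0,0,0,0,0,25,1],[0,0,0,0,0,30,1],[0,0,0,0,0,30,1],[0,0,0,0,0,25,1],[0,0,0,0,0,20,1],[0,0,0,0,0,15,1],[0,0,0,0,0,0,1],[0,0,0,0,0,0,1]]]}}

```text
time_s: 4.0
ee_pos: [0.5328, 0.324, 0.0471]
eef_rot: [3.108, 0.454, 0.0]
force: [0.5, 0.0, 0.9]
opening: 0.0855
```

Call:
{"op": "drive_tool", "data": {"increments": [[[0,0,0,0,0,0,-0.2],[0,0,0,0,0,0,-0.4],[0,0,0,0,0,0,-0.8],[0,0,0,0,0,0,-1],[0,0,0,0,0,0,-1],[0,0,0,0,0,0,-1],[0,0,0,0,0,0,-1],[0,0,0,0,0,0,-1]]], "newtons": 40}}

```text
time_s: 4.67
ee_pos: [0.5327, 0.3251, 0.0467]
eef_rot: [-3.108, -0.456, -0.001]
force: [-1.0, -0.1, 5.0]
opening: 0.0198
```

Call:
{"op": "drive_tool", "data": {"increments": [[[0,0,0,0,0,-5,-1],[0,0,0,0,0,-15,-1],[0,0,0,0,0,-25,-1],[0,0,0,0,0,-25,-1],[0,0,0,0,0,-5,-1],[0,0,0,0,0,0,-1],[0,0,0,0,0,0,-1]]]}}

```text
time_s: 5.25
ee_pos: [0.5322, 0.3248, 0.1204]
eef_rot: [3.108, 0.456, -0.001]
force: [-0.2, -0.5, -1.4]
opening: 0.0194
```

```bash
python3 - <<'E'
from h import *
o=get_obs(); print(o["ee_pos"],o["eef_rot"],o["force"],o["opening"])
print(plan(.4625,.0995,.110), np.degrees(Ro.from_rotvec(o["eef_rot"]).as_euler("ZYX")))
E
```

```text
[0.53221812 0.32481158 0.12044675] [ 3.10798591e+00  4.56225564e-01 -1.46132576e-03] [-0.20159051 -0.52975453 -1.4176063 ] 0.019440245492310177
[-131.5  195.8   10.6] [1.67017694e+01 5.52379989e-02 1.79990743e+02]
```

Call:
{"op": "drive_tool", "data": {"increments": [[[0,0,0,-8,12,0,-1],[0,0,0,-20,30,0,-1],[0,0,0,-20,30,0,-1],[0,0,0,-20,30,0,-1],[0,0,0,-20,30,0,-1],[0,0,0,-20,30,0,-1],[0,0,0,-15,22,0,-1],[0,0,2,-8,12,0,-1],[0,0,0,0,0,0,-1],[0,0,0,0,0,0,-1],[0,0,0,0,0,0,-1]]]}}

```text
time_s: 6.17
ee_pos: [0.4633, 0.1001, 0.1206]
eef_rot: [-3.115, -0.403, 0.002]
force: [0.5, 0.2, -0.3]
opening: 0.0196
```

```bash
python3 - <<'E'
from h import *
o=get_obs(); im,d=grab_frame("wrist"); cv2.imwrite("pics/w3.png",im)
print(o["ee_pos"],o["eef_rot"],o["force"],np.degrees(Ro.from_rotvec(o["eef_rot"]).as_euler("ZYX")))
cv2.imwrite("pics/w3c.png",cv2.resize(im[180:360,180:520],None,fx=2.3,fy=2.3,interpolation=cv2.INTER_CUBIC))
E
```

```text
[0.46333613 0.10009335 0.12058344] [-3.11545327e+00 -4.03233188e-01  1.75304041e-03] [ 0.4506645   0.18511508 -0.34923049] [ 1.47495996e+01  6.22992220e-02 -1.79983153e+02]
```

View pics/w3c.png

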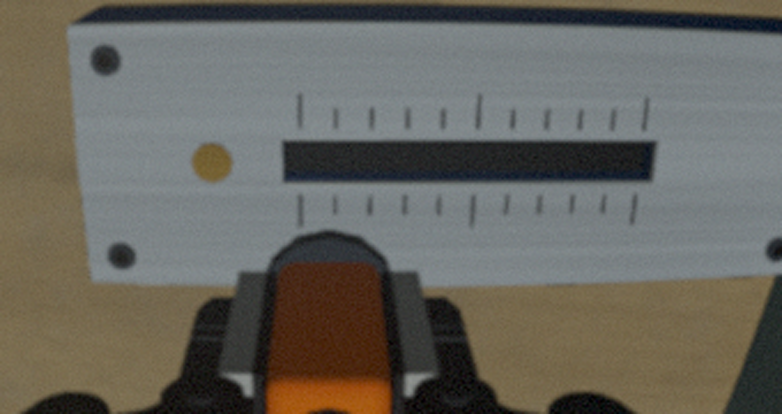

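```bash
python3 - <<'E'
from h import *
o=get_obs();R=Ro.from_rotvec(o["eef_rot"]).as_matrix()
T=lambda p:np.round(R.T@(p-o["ee_pos"])*1000,1)
f=lambda u,v,z:wray(180+u/2.3,180+v/2.3,z,o)
C=[f(*a,.036) for a in [(284,142),(656,142),(650,182),(286,182)]]
for c in C: print(np.round(c,4),T(c))
print("centre",np.mean(C,0),T(np.mean(C,0)), "dot",f(212,162,.036),T(f(212,162,.036)))
print("collar edge",T(f(331,232,.106)),"left",T(f(272,265,.106)),"right",T(f(388,268,.106)))
a=(C[0]+C[3]-C[1]-C[2])/2;print("len",np.linalg.norm(a),"yaw",np.degrees(np.arctan2(-a[0],a[1])))
E
```

```text
[0.4676 0.1132 0.036 ] [  7.4 -11.4  84.7]
[0.4952 0.0083 0.036 ] [ 7.4 97.1 84.7]
[0.483  0.0054 0.036 ] [-5.2 96.8 84.7]
[0.4562 0.1098 0.036 ] [ -4.5 -11.   84.7]
centre [0.47551609 0.05914915 0.036     ] [ 1.3 42.9 84.7] dot [0.45665086 0.13149322 0.036     ] [  1.5 -31.9  84.7]
collar edge [11.7  1.4 14.7] left [  4.2 -10.6  14.7] right [ 3.5 13.1 14.7]
len 0.1081395571866105 yaw 14.592736589218921
```

Call:
{"op": "drive_tool", "data": {"increments": [[[0,0,0,3,0,0,-1],[0,0,0,0,0,12,-1],[0,0,0,0,0,15,-1],[0,0,0,0,0,12,-1],[0,0,0,0,0,3,-1],[0,0,0,0,0,0,-1],[0,0,0,0,0,0,-1]]]}}

```text
time_s: 6.8
ee_pos: [0.4666, 0.1007, 0.0796]
eef_rot: [-3.116, -0.403, -0.0]
force: [1.0, 0.1, -1.0]
opening: 0.0193
```

Call:
{"op": "drive_tool", "data": {"increments": [[[0,0,0,0,0,2,-1],[0,0,0,0,0,2,-1],[0,0,0,0,0,2,-1],[0,0,0,0,0,0,-1],[0,0,0,0,0,0,-1]]]}}

```text
time_s: 7.22
ee_pos: [0.4663, 0.1003, 0.0733]
eef_rot: [-3.116, -0.402, 0.0]
force: [-0.2, 0.2, -1.1]
opening: 0.0194
```

Call:
{"op": "drive_tool", "data": {"increments": [[[0,0,0,0,0,2,-1],[0,0,0,0,0,2,-1],[0,0,0,0,0,0,-1],[0,0,0,0,0,0,-1],[0,0,0,0,0,0,-1]]]}}

```text
time_s: 7.63
ee_pos: [0.4663, 0.1004, 0.0693]
eef_rot: [-3.116, -0.402, 0.0]
force: [0.9, -0.2, -1.1]
opening: 0.0196
```

```bash
python3 - <<'E'
from h import *
o=get_obs();print(o["force"],o["ft_torque"],o["ee_pos"])
E
```

```text
[ 0.92288735 -0.21431154 -1.07830311] [ 0.03117774  0.01829785 -0.02362861] [0.46634156 0.10036789 0.06930214]
```

Call:
{"op": "drive_tool", "data": {"increments": [[[0,0,0,0,0,2,-1],[0,0,0,0,0,1.5,-1],[0,0,0,0,0,1,-1],[0,0,0,0,0,1,-1],[0,0,0,0,0,0,-1],[0,0,0,0,0,0,-1]]]}}

```text
time_s: 8.13
ee_pos: [0.4664, 0.1004, 0.0638]
eef_rot: [-3.116, -0.402, -0.0]
force: [-0.3, 0.5, 0.6]
opening: 0.0196
```

```bash
python3 - <<'E'
from h import *
o=get_obs();print(o["force"],o["ft_torque"],o["ee_pos"])
E
```

```text
[-0.32165202  0.45054838  0.62955118] [ 0.10556115  0.14635904 -0.01070579] [0.46636078 0.10040967 0.06383471]
```

Call:
{"op": "drive_tool", "data": {"increments": [[[0,0,0,0,0,1,-1],[0,0,0,0,0,0.5,-1],[0,0,0,0,0,0,-1],[0,0,0,0,0,0,-1],[0,0,0,0,0,0,-1]]]}}

```text
time_s: 8.55
ee_pos: [0.4664, 0.1004, 0.0624]
eef_rot: [-3.116, -0.402, -0.0]
force: [-0.9, 0.3, 3.4]
opening: 0.0196
```

Call:
{"op": "drive_tool", "data": {"increments": [[[0,0,0,0,2,0,-1],[0,0,0,0,2,0,-1],[0,0,0,0,2,0,-1],[0,0,0,0,2,0,-1],[0,0,0,0,2,0,-1],[0,0,0,0,0,0,-1],[0,0,0,0,0,0,-1]]]}}

```text
time_s: 9.13
ee_pos: [0.469, 0.0904, 0.0623]
eef_rot: [3.115, 0.402, 0.0]
force: [0.8, -1.6, 2.8]
opening: 0.0196
```

Call:
{"op": "drive_tool", "data": {"increments": [[[0,0,0,0,2,0,-1],[0,0,0,0,2,0,-1],[0,0,0,0,2,0,-1],[0,0,0,0,2,0,-1],[0,0,0,0,0,0,-1]]]}}

```text
time_s: 9.55
ee_pos: [0.471, 0.0826, 0.0623]
eef_rot: [3.116, 0.402, -0.0]
force: [0.8, 0.2, 3.4]
opening: 0.0192
```

Call:
{"op": "drive_tool", "data": {"increments": [[[0,0,0,0,2,0,-1],[0,0,0,0,2,0,-1],[0,0,0,0,0,0,-1],[0,0,0,0,0,0,-1]]]}}

```text
time_s: 9.88
ee_pos: [0.472, 0.0789, 0.0623]
eef_rot: [3.115, 0.402, 0.0]
force: [-0.4, -0.2, 4.4]
opening: 0.0194
```

Call:
{"op": "drive_tool", "data": {"increments": [[[0,0,0,0,2,0,-1],[0,0,0,0,2,0,-1],[0,0,0,0,0,0,-1],[0,0,0,0,0,0,-1]]]}}

```text
time_s: 10.22
ee_pos: [0.473, 0.075, 0.0623]
eef_rot: [3.116, 0.402, 0.0]
force: [-0.1, -0.2, 3.8]
opening: 0.0192
```

Call:
{"op": "drive_tool", "data": {"increments": [[[0,0,0,0,2,0,-1],[0,0,0,0,2,0,-1],[0,0,0,0,0,0,-1],[0,0,0,0,0,0,-1]]]}}

```text
time_s: 10.55
ee_pos: [0.474, 0.0711, 0.0623]
eef_rot: [3.116, 0.402, 0.0]
force: [0.3, -0.8, 4.3]
opening: 0.0196
```

Call:
{"op": "drive_tool", "data": {"increments": [[[0,0,0,0,2,0,-1],[0,0,0,0,2,0,-1],[0,0,0,0,0,0,-1],[0,0,0,0,0,0,-1]]]}}

```text
time_s: 10.88
ee_pos: [0.475, 0.0673, 0.0623]
eef_rot: [3.116, 0.402, 0.0]
force: [0.1, 0.9, 4.6]
opening: 0.0198
```

Call:
{"op": "drive_tool", "data": {"increments": [[[0,0,0,0,2,0,-1],[0,0,0,0,2,0,-1],[0,0,0,0,0,0,-1],[0,0,0,0,0,0,-1]]]}}

```text
time_s: 11.22
ee_pos: [0.476, 0.0634, 0.0623]
eef_rot: [3.116, 0.402, 0.0]
force: [0.7, -0.3, 4.9]
opening: 0.0194
```

Call:
{"op": "drive_tool", "data": {"increments": [[[0,0,0,0,2,0,-1],[0,0,0,0,2,0,-1],[0,0,0,0,0,0,-1],[0,0,0,0,0,0,-1]]]}}

```text
time_s: 11.55
ee_pos: [0.477, 0.0595, 0.0623]
eef_rot: [3.116, 0.402, 0.0]
force: [0.0, -0.3, 2.6]
opening: 0.0194
```

Call:
{"op": "drive_tool", "data": {"increments": [[[0,0,0,0,2,0,-1],[0,0,0,0,0,0,-1],[0,0,0,0,0,0,-1]]]}}

```text
time_s: 11.8
ee_pos: [0.4776, 0.0577, 0.0623]
eef_rot: [3.116, 0.402, 0.0]
force: [0.1, 1.4, 4.0]
opening: 0.0198
```

Call:
{"op": "drive_tool", "data": {"increments": [[[0,0,0,0,2,0,-1],[0,0,0,0,0,0,-1],[0,0,0,0,0,0,-1]]]}}

```text
time_s: 12.05
ee_pos: [0.478, 0.0558, 0.0623]
eef_rot: [3.116, 0.402, 0.0]
force: [-0.0, 0.5, 4.3]
opening: 0.0197
```

Only noise so far; continuing.

Call:
{"op": "drive_tool", "data": {"increments": [[[0,0,0,0,2,0,-1],[0,0,0,0,2,0,-1],[0,0,0,0,0,0,-1],[0,0,0,0,0,0,-1]]]}}

```text
time_s: 12.38
ee_pos: [0.4791, 0.0518, 0.0623]
eef_rot: [3.116, 0.402, 0.0]
force: [-0.0, 1.0, 3.6]
opening: 0.0196
```

Call:
{"op": "drive_tool", "data": {"increments": [[[0,0,0,0,2,0,-1],[0,0,0,0,2,0,-1],[0,0,0,0,0,0,-1],[0,0,0,0,0,0,-1]]]}}

```text
time_s: 12.72
ee_pos: [0.4801, 0.0479, 0.0623]
eef_rot: [3.116, 0.402, 0.0]
force: [0.4, 0.5, 5.3]
opening: 0.0194
```

Call:
{"op": "drive_tool", "data": {"increments": [[[0,0,0,0,2,0,-1],[0,0,0,0,2,0,-1],[0,0,0,0,0,0,-1],[0,0,0,0,0,0,-1]]]}}

```text
time_s: 13.05
ee_pos: [0.4811, 0.044, 0.0623]
eef_rot: [3.116, 0.402, 0.0]
force: [0.4, -0.6, 4.5]
opening: 0.0194
```

Call:
{"op": "drive_tool", "data": {"increments": [[[0,0,0,0,2,0,-1],[0,0,0,0,2,0,-1],[0,0,0,0,0,0,-1],[0,0,0,0,0,0,-1]]]}}

```text
time_s: 13.38
ee_pos: [0.4822, 0.0402, 0.0623]
eef_rot: [3.116, 0.402, 0.0]
force: [-0.1, -0.4, 3.8]
opening: 0.0195
```

Call:
{"op": "drive_tool", "data": {"increments": [[[0,0,0,0,2,0,-1],[0,0,0,0,2,0,-1],[0,0,0,0,0,0,-1],[0,0,0,0,0,0,-1]]]}}

```text
time_s: 13.72
ee_pos: [0.4832, 0.0363, 0.0623]
eef_rot: [3.116, 0.402, 0.0]
force: [0.2, 0.7, 3.8]
opening: 0.0192
```

Call:
{"op": "drive_tool", "data": {"increments": [[[0,0,0,0,2,0,-1],[0,0,0,0,2,0,-1],[0,0,0,0,0,0,-1],[0,0,0,0,0,0,-1]]]}}

```text
time_s: 14.05
ee_pos: [0.4842, 0.0323, 0.0623]
eef_rot: [3.115, 0.402, 0.0]
force: [0.7, -1.2, 3.3]
opening: 0.0195
```

Call:
{"op": "drive_tool", "data": {"increments": [[[0,0,0,0,2,0,-1],[0,0,0,0,2,0,-1],[0,0,0,0,0,0,-1],[0,0,0,0,0,0,-1]]]}}

```text
time_s: 14.38
ee_pos: [0.4849, 0.0287, 0.062]
eef_rot: [-3.116, -0.402, 0.001]
force: [0.5, 0.5, -1.3]
opening: 0.0195
```

Call:
{"op": "drive_tool", "data": {"increments": [[[0,0,0,0,2,0,-1],[0,0,0,0,2,0,-1],[0,0,0,0,0,0,-1],[0,0,0,0,0,0,-1]]]}}

```text
time_s: 14.72
ee_pos: [0.4861, 0.0248, 0.0623]
eef_rot: [-3.116, -0.402, 0.0]
force: [0.6, -0.0, -1.1]
opening: 0.0192
```

Support vanished at rail y of about -32 to -36 mm. I'll centre back 2 mm and probe down.

Call:
{"op": "drive_tool", "data": {"increments": [[[0,0,0,0,-2,0,-1],[0,0,0,0,0,1,-1],[0,0,0,0,0,1,-1],[0,0,0,0,0,1,-1],[0,0,0,0,0,0,-1],[0,0,0,0,0,0,-1]]]}}

```text
time_s: 15.22
ee_pos: [0.4855, 0.0269, 0.0592]
eef_rot: [-3.116, -0.402, 0.0]
force: [-0.7, -0.3, -0.9]
opening: 0.0196
```

```bash
python3 - <<'E'
from h import *
o=get_obs();print(o["force"],o["ft_torque"],o["ee_pos"])
E
```

```text
[-0.67963772 -0.27848586 -0.93997402] [-0.0234919   0.00938893  0.01972381] [0.48554976 0.02687911 0.05916651]
```

Call:
{"op": "drive_tool", "data": {"increments": [[[0,0,0,0,0,1,-1],[0,0,0,0,0,1,-1],[0,0,0,0,0,1,-1],[0,0,0,0,0,0,-1],[0,0,0,0,0,0,-1]]]}}

```text
time_s: 15.63
ee_pos: [0.4856, 0.0268, 0.0562]
eef_rot: [-3.116, -0.402, 0.0]
force: [-0.1, -0.6, -1.0]
opening: 0.0192
```

```bash
python3 - <<'E'
from h import *
o=get_obs();print(o["force"],o["ft_torque"],o["ee_pos"])
E
```

```text
[-0.12927431 -0.55149784 -0.95024431] [-0.08253081 -0.04584532 -0.02470922] [0.48557159 0.02684682 0.05621883]
```

Call:
{"op": "drive_tool", "data": {"increments": [[[0,0,0,0,0,1.5,-1],[0,0,0,0,0,1.5,-1],[0,0,0,0,0,1,-1],[0,0,0,0,0,0.5,-1],[0,0,0,0,0,0,-1],[0,0,0,0,0,0,-1]]]}}

```text
time_s: 16.13
ee_pos: [0.4856, 0.0269, 0.0517]
eef_rot: [3.116, 0.402, -0.0]
force: [0.4, -0.3, -1.2]
opening: 0.0195
```

```bash
python3 - <<'E'
from h import *
o=get_obs();print(o["force"],o["ft_torque"],o["ee_pos"])
E
```

```text
[ 0.42216503 -0.28900924 -1.22497438] [-0.0283937   0.07583217 -0.01478177] [0.48559486 0.02687576 0.05174063]
```

Next the final press onto the collar.

Call:
{"op": "drive_tool", "data": {"increments": [[[0,0,0,0,0,1,-1],[0,0,0,0,0,0.5,-1],[0,0,0,0,0,0,-1],[0,0,0,0,0,0,-1],[0,0,0,0,0,0,-1]]]}}

```text
time_s: 16.55
ee_pos: [0.4857, 0.0269, 0.0504]
eef_rot: [3.116, 0.402, 0.0]
force: [-1.6, -0.3, 1.7]
opening: 0.0197
```

Call:
{"op": "drive_tool", "data": {"increments": [[[0,0,0,0,0,0.5,-1],[0,0,0,0,0,0,-1],[0,0,0,0,0,0,-1],[0,0,0,0,0,0,-1]]]}}

```text
time_s: 16.88
ee_pos: [0.4857, 0.0269, 0.0499]
eef_rot: [3.116, 0.402, 0.0]
force: [-0.4, 0.7, 3.7]
opening: 0.02
```

Call:
{"op": "drive_tool", "data": {"increments": [[[0,0,0,0,0,0,-0.4],[0,0,0,0,0,0,-0.2],[0,0,0,0,0,0,0],[0,0,0,0,0,0,0.3],[0,0,0,0,0,0,0.5],[0,0,0,0,0,0,0.5]]]}}

```text
time_s: 17.38
ee_pos: [0.4856, 0.0269, 0.0497]
eef_rot: [-3.116, -0.402, 0.0]
force: [-0.2, 0.0, -1.0]
opening: 0.064
```

Call:
{"op": "drive_tool", "data": {"increments": [[[0,0,0,0,0,-10,0.5],[0,0,0,0,0,-20,0.5],[0,0,0,0,0,-30,0.5],[0,0,0,0,0,-30,0.5],[0,0,0,0,0,-20,0.5],[0,0,0,0,0,0,0.5],[0,0,0,0,0,0,0.5]]]}}

```text
time_s: 17.97
ee_pos: [0.486, 0.0269, 0.1611]
eef_rot: [3.115, 0.402, 0.004]
force: [0.1, 0.5, -2.0]
opening: 0.0639
```

```bash
python3 - <<'E'
from h import *
o=get_obs(); im,d=grab_frame("wrist"); s,ds=grab_frame("scene")
print(o["ee_pos"],o["force"],o["opening"])
a=cv2.resize(im[150:390,160:560],(800,480)); b=cv2.resize(s[160:310,210:430],(800,545))
cv2.imwrite("pics/f.png",cv2.resize(np.vstack([a,b]),(600,600)))
for r in spot_in("pin_grip","scene")[:3]: print(r["p"],w("scene",r["xyz"]))
E
```

```text
[0.48596115 0.02688653 0.16110994] [ 0.09808593  0.50543406 -1.98984058] 0.06393896822354067
0.91 [0.48325103 0.03621985 0.06388878]
0.91 [0.50676109 0.41220381 0.03774141]
0.55 [0.56941241 0.25280596 0.04067229]
```

View pics/f.png

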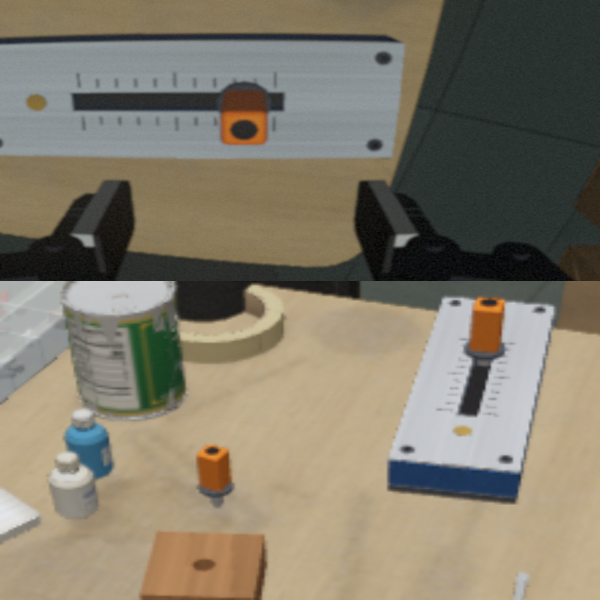

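The picture shows the pin upright in the slot and the holder empty. I'll check the head-top height by depth (it should be 0.086 m), then hand in.

```bash
python3 - <<'E'
from h import *
o=get_obs();im,d=grab_frame("wrist")
m=max(silhouettes("pin_grip","wrist")[:3],key=lambda r:(r["mask"][200:300,280:360]).sum())["mask"]
K=camera_model("wrist")["camera_matrix"];v,u=np.nonzero(m&(d>0));Z=d[v,u]
a=np.c_[(u-K[0,2])/K[0,0],(v-K[1,2])/K[1,1]];th=np.hypot(*a.T);q=a/th[:,None]*np.tan(th)[:,None]
P=np.array([wristpt(np.r_[x*z,z],o) for x,z in zip(q,Z)]); t=P[P[:,2]>P[:,2].max()-.006]
print(len(P),np.percentile(P[:,2],[5,50,95]),"top",np.median(t,0))
c=(d>0);uu,vv=np.array([330]),np.array([300])
for n in ("glue_white","glue_blue","screwdriver"):
    for r in spot_in(n,"scene")[:1]: print(n,w("scene",r["xyz"]))
E
```

```text
1706 [0.03902889 0.08268745 0.08587394] top [0.485874   0.02602058 0.08453213]
glue_white [0.64336739 0.28727472 0.02980146]
glue_blue [0.65903296 0.24716721 0.03728392]
screwdriver [0.34073269 0.38410315 0.02078202]
```

Head top is at about 85 mm, against 86 mm expected when fully home, and the bottles and screwdriver have not moved.

```bash
python3 -c "
from h import *
print(job_done())"
```

```text
the job is handed in; nothing more can be done
None
```

The pin is in the hidden socket, pushed home, released and standing upright, and the job is handed in. No verdict was reported.

- **What I did:** I took the large pin from the holder and set its tip on the slot floor at rail y ≈ +42 mm. I slid it along with about 4–6 N of floor force. The support vanished at y ≈ -32 to -36 mm, so I pushed down at about -34 mm. I released after about 5 N on the collar.
- **Last checks:** The head top measured about 85 mm high, against 86 mm expected with the collar down. The final picture shows the pin upright in the slot. The glue bottles and the screwdriver read within about 4 mm of their start positions, which is the detector's accuracy. The clock stood at about 18 s, of the 72 s allowed.
- **Disagreements:** The camera position estimates differed from each other by 2–5 mm, so I corrected with close looks. One force reading dipped to 2.6 N near the middle of the slot (y ≈ 0), but the next readings were back at about 4 N, so I took it as noise.

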